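Set the rack status tags

TASK

On the sample board, each tube rack has a flip tag in front of it. Gently push tags over with a fingertip, without pinching them, until the tag of every completely full rack leans towards its rack (round-disc face up) and the tag of any rack that still has empty holes leans away from its rack, to the robot's side (two-bar face up). Some tags may already be right; do not pick up or shift the racks or the other things around the board.

Things in the scene. Friction and masses are not known exactly. Their poses are not given: they have to be found in the camera images.
- board: low grey tray fixed on the black bench, 270 x 450 mm, 10 mm thick, turned up to 0.2 rad. Origin at bench height under the middle of the row of tags; x from the robot's side (tags) to the racks, y along the row, z up; the tray spans x = -80 to +190 mm. Four lanes at y = -157.5, -52.5, 52.5, 157.5 mm, each with one tag stand at x = 0 and one tube rack at x about 140 mm.
- stand_a: fixed aluminium hinge stand of tag A, 50 (x) x 74 (y) mm, cheeks 34 mm high beside the tag, in one of the four lanes (which lane varies). Origin on the tray's top (10 mm above the bench), straight below the hinge line, which lies 22 mm above it along the stand's y. x points to the rack of the same lane, parallel to the board's x.
- tag_a (a joint): hinge of tag A (rad). 0: rests leaning to the robot's side, away from its rack, 45 degrees above level, two-bar face up (not full). 1.57: rests leaning to its rack, 45 degrees above level, round-disc face up (full). At 0.785 it stands upright. It turns freely (well under 1 N) and once past upright falls by its own weight to the rest on that side within about half a second.
- tag_a_edge (a point): middle of the free edge of tag A, a white leaf 50 mm wide, 62 mm from hinge to free edge, 4 mm thick, 25 g, smooth slippery plastic. At rest the edge is 76 mm above the bench and 44 mm to one side of the hinge line; when upright, 94 mm above the bench.
- stand_b: fixed aluminium hinge stand of tag B, 50 (x) x 74 (y) mm, cheeks 34 mm high beside the tag, in one of the four lanes (which lane varies). Origin on the tray's top (10 mm above the bench), straight below the hinge line, which lies 22 mm above it along the stand's y. x points to the rack of the same lane, parallel to the board's x.
- tag_b (a joint): hinge of tag B (rad). 0: rests leaning to the robot's side, away from its rack, 45 degrees above level, two-bar face up (not full). 1.57: rests leaning to its rack, 45 degrees above level, round-disc face up (full). At 0.785 it stands upright. It turns freely (well under 1 N) and once past upright falls by its own weight to the rest on that side within about half a second.
- tag_b_edge (a point): middle of the free edge of tag B, a white leaf 50 mm wide, 62 mm from hinge to free edge, 4 mm thick, 25 g, smooth slippery plastic. At rest the edge is 76 mm above the bench and 44 mm to one side of the hinge line; when upright, 94 mm above the bench.
- stand_c: fixed aluminium hinge stand of tag C, 50 (x) x 74 (y) mm, cheeks 34 mm high beside the tag, in one of the four lanes (which lane varies). Origin on the tray's top (10 mm above the bench), straight below the hinge line, which lies 22 mm above it along the stand's y. x points to the rack of the same lane, parallel to the board's x.
- tag_c (a joint): hinge of tag C (rad). 0: rests leaning to the robot's side, away from its rack, 45 degrees above level, two-bar face up (not full). 1.57: rests leaning to its rack, 45 degrees above level, round-disc face up (full). At 0.785 it stands upright. It turns freely (well under 1 N) and once past upright falls by its own weight to the rest on that side within about half a second.
- tag_c_edge (a point): middle of the free edge of tag C, a white leaf 50 mm wide, 62 mm from hinge to free edge, 4 mm thick, 25 g, smooth slippery plastic. At rest the edge is 76 mm above the bench and 44 mm to one side of the hinge line; when upright, 94 mm above the bench.
- stand_d: fixed aluminium hinge stand of tag D, 50 (x) x 74 (y) mm, cheeks 34 mm high beside the tag, in one of the four lanes (which lane varies). Origin on the tray's top (10 mm above the bench), straight below the hinge line, which lies 22 mm above it along the stand's y. x points to the rack of the same lane, parallel to the board's x.
- tag_d (a joint): hinge of tag D (rad). 0: rests leaning to the robot's side, away from its rack, 45 degrees above level, two-bar face up (not full). 1.57: rests leaning to its rack, 45 degrees above level, round-disc face up (full). At 0.785 it stands upright. It turns freely (well under 1 N) and once past upright falls by its own weight to the rest on that side within about half a second.
- tag_d_edge (a point): middle of the free edge of tag D, a white leaf 50 mm wide, 62 mm from hinge to free edge, 4 mm thick, 25 g, smooth slippery plastic. At rest the edge is 76 mm above the bench and 44 mm to one side of the hinge line; when upright, 94 mm above the bench.
- rack_full_1: loose white tube rack, 55 (x) x 78 (y) x 34 mm high, two rows of four holes, on the tray behind one tag (lane varies): FULL: all eight holes hold amber tubes with grey caps, cap tops 58 mm above its underside; 220 g. Origin at the centre of its underside, x away from its tag, about 140 mm from the hinge (about 65 mm clear of the edge of a tag leaning to it). It belongs to the tag whose stand has nearly the same y along the board.
- rack_full_2: loose white tube rack, 55 (x) x 78 (y) x 34 mm high, two rows of four holes, on the tray behind one tag (lane varies): FULL: like the other full racks, eight capped tubes, 58 mm high; 220 g. Origin at the centre of its underside, x away from its tag, about 140 mm from the hinge (about 65 mm clear of the edge of a tag leaning to it). It belongs to the tag whose stand has nearly the same y along the board.
- rack_full_3: loose white tube rack, 55 (x) x 78 (y) x 34 mm high, two rows of four holes, on the tray behind one tag (lane varies): FULL: like the other full racks, eight capped tubes, 58 mm high; 220 g. Origin at the centre of its underside, x away from its tag, about 140 mm from the hinge (about 65 mm clear of the edge of a tag leaning to it). It belongs to the tag whose stand has nearly the same y along the board.
- rack_part: loose white tube rack, 55 (x) x 78 (y) x 34 mm high, two rows of four holes, on the tray behind one tag (lane varies): NOT full: only four tubes (58 mm high) and four empty holes; 160 g. Origin at the centre of its underside, x away from its tag, about 140 mm from the hinge (about 65 mm clear of the edge of a tag leaning to it). It belongs to the tag whose stand has nearly the same y along the board.
- wash_bottle: bystander: white round bottle, 60 mm across, 150 mm high, beyond the +y end of the board. Origin at the centre of its underside.
- sample_cup_1: bystander: clear cup, 60 mm across, 45 mm high, beyond the -y end of the board. Origin at the centre of its underside.
- sample_cup_2: bystander: clear cup, 60 mm across, 45 mm high, beyond the -y end of the board. Origin at the centre of its underside.

How it is judged:
By the outcome, as a careful person would: the job done as asked, in the order asked, and still so for the second after the job is handed in, with the robot touching nothing.
It also fails if it takes over 56 s, if anything falls off the work surface, if the arm or the gripper's body presses on something with over 40 N, if the wrist force passes 120 N, or if a joint passes its speed limit or range.

ROBOT

A 6-joint arm with a two-finger parallel gripper is mounted at the origin on the work surface. World frame = base frame: x ahead of the robot, y to its left, z up, the work surface at z = 0. Lengths are in m, angles in rad, forces in N, time in s.
With the tool pointing down it reaches from about 0.325 to 0.9 m from the base axis. Payload 6.1 kg.
Tool frame: the origin (TCP) lies midway between the tips of the shut fingers; the grasp point (between the pads) lies 19 mm behind it; z points along the fingers, y is the line along which they close (so a half turn about z gives the same grasp; the last joint's range is limited). The gripper opens to 85 mm and grips with 20 to 120 N. Pads are 22 mm wide; open, the fingers measure 114 mm over their backs; the gripper's body (76 mm by 85 mm) begins 54 mm behind the grasp point. The pads swing forward as they close: fully open they stand 13 mm farther back than shut.
Start: joints at [1.012, 0.22, 1.526, -0, 1.395, -0.126], TCP at [0.262, 0.567, 0.207] pointing down, gripper open.
Joint ranges: [-2.98, 2.98], [-0.91, 2.08], [0.09, 2.57], [-1.24, 4.39], [0.2, 2.65], [-2.68, 2.68]. Speed limits (rad/s): [2.57, 2.57, 3.01, 3.14, 3.14, 3.14].

INTERFACE

Orientations are given as [roll, pitch, yaw] about the fixed x, y, z axes, in that order (R = Rz(yaw) Ry(pitch) Rx(roll)).
In Python, from plant import movep, move_l, set_joints, gripper_to, hold, inverse_kinematics, observe, get_image, get_calibration, Unreachable, job_done gives the robot as it stands. Calls block until the motion is done:
- movep(position, orientation): joint-space move of the TCP to a pose.
- move_l(position, feed=0.15, rotation=None, max_force=None): straight line of the TCP; rotation=None keeps the orientation; feed is the mean speed in m/s. With max_force (N) it stops when the force on the tool has changed by that much, and returns True; else False.
- set_joints(angles): joint-space move.
- gripper_to(opening, f_grip=None): finger opening in m; f_grip is the grip in N (None keeps the last); returns when the fingers have stopped.
- hold(seconds).
- inverse_kinematics(position, orientation): joint angles nearest the present ones, or None.
- observe(): the state.
- get_image(name): name is "side" or "top" or "wrist"; returns (picture, depth): 384x512x3 uint8, red, green, blue; 384x512 float32, m along the optical axis (not along the pixel's ray), 0 where there is no reading.
- get_calibration(name): a dict with "intrinsics" (3x3 intrinsics, pixels), "world_from_camera" (4x4, takes a point from camera to world coordinates). Camera axes: x right, y down, z forward; pixel columns grow to the right and rows downward; lengths in m; the calibration is good to about 2 mm. A picture is of the moment at which its call begins: read the wrist's pose just before it. get_calibration takes no time and is no camera call; for the wrist camera it gives the pose at the moment of the call.
A pose or a line that the arm cannot do raises Unreachable and nothing moves.
- job_done(): hands the job in; it is judged then, once.
The state is a dict: "time_s": time; "q": joint angles; "joint_velocities": joint speeds; "joint_torque": joint torques, N m; "eef_pos": TCP position; "tcp_rot": TCP orientation; "ft_force": force on the tool from outside, world axes, zero at the start; "torque": the same for the moment, N m; "opening": finger opening in m; "grasp_force": force on a finger pad.
Only numpy, scipy, OpenCV 4.12 (cv2) and the standard library are available. Lean on these libraries where they do the work, as an engineer would, in place of code of your own. Each camera call takes 0.05 s, during which the arm holds its last target. There are 200 camera calls.

## Working session

There is one attempt and no reset: what is moved stays moved. The work goes in short steps, each a Python script; the robot and the scene stay as the last script left them, time stands still between calls to the robot, and variables do not carry over. Pictures are saved under pics/ and viewed, at most 10 in all, crops included, and the job is handed in when it is done.

```bash
mkdir -p pics
python3 - <<'E'
from plant import *
import cv2,numpy as np
for n in("top","side"):
    im,d=get_image(n); cv2.imwrite(f"pics/{n}0.png",im[...,::-1]); np.savez(f"{n}0.npz",im=im,d=d,**get_calibration(n))
    c=get_calibration(n); print(n,np.round(c["intrinsics"],1).tolist(),np.round(c["world_from_camera"],3).tolist())
E
```

```text
top [[392.8, 0.0, 261.8], [0.0, 392.8, 192.8], [0.0, 0.0, 1.0]] [[0.001, -0.993, 0.114, 0.477], [-1.0, -0.001, 0.001, 0.024], [-0.001, -0.114, -0.993, 0.921], [0.0, 0.0, 0.0, 1.0]]
side [[350.8, 0.0, 254.9], [0.0, 350.8, 190.3], [0.0, 0.0, 1.0]] [[0.872, -0.345, 0.348, 0.282], [-0.49, -0.629, 0.603, -0.467], [0.01, -0.696, -0.718, 0.638], [0.0, 0.0, 0.0, 1.0]]
```

View pics/top0.png

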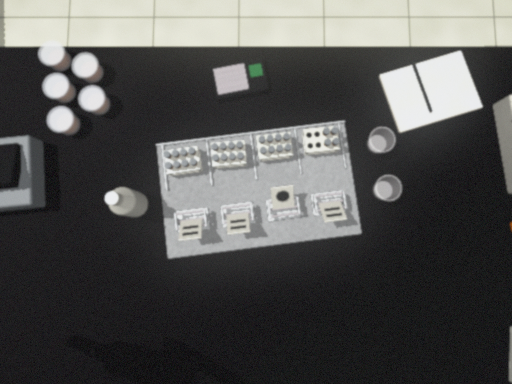

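View pics/side0.png

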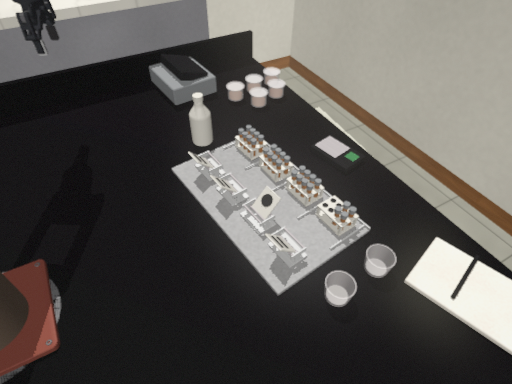

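The top view shows bar-face tags at (190,229), (238,223) and (333,211), and a disc-face tag at (283,197). The racks at (183,160), (228,153) and (275,146) look full, and the one at (321,140) has open holes. So the two left (+y) tags should need flipping. Next I'll measure the board, and zoom in to check the racks.

```bash
cat > h.py <<'E'
import numpy as np,cv2
def ray(c,uv,z):
    K,T=c["intrinsics"],c["world_from_camera"]
    d=T[:3,:3]@np.linalg.solve(K,[uv[0],uv[1],1]); o=T[:3,3]
    return o+d*(z-o[2])/d[2]
def board(c,im):
    g=im.min(2); m=(g>70).astype(np.uint8); m[:, :152]=0; m[:,366:]=0; m[:118]=0; m[265:]=0
    m=cv2.morphologyEx(m,cv2.MORPH_CLOSE,np.ones((9,9)))
    k=max(cv2.findContours(m,0,2)[0],key=cv2.contourArea)
    P=np.array([ray(c,p,0.01)[:2] for p in k[:,0]])
    (cx,cy),wh,_=r=cv2.minAreaRect((P*1000).astype(np.float32))
    b=cv2.boxPoints(r)/1000
    e=[b[1]-b[0],b[2]-b[1]]; e=min(e,key=np.linalg.norm); e=e/np.linalg.norm(e)
    if e[0]<0:e=-e
    C=np.array([cx,cy])/1000
    return C-0.055*e,e,wh
E
python3 - <<'E'
from h import *
c=np.load("top0.npz"); im=c["im"]
o,e,wh=board(c,im); print("origin",o,"yaw",np.arctan2(e[1],e[0]),"size",wh)
n=np.array([-e[1],e[0]])
# tags: warm-white leaf blobs by height 76mm-ish from depth
K,T=c["intrinsics"],c["world_from_camera"]; d=c["d"]
v,u=np.mgrid[:384,:512]; P=np.stack([(u-K[0,2])/K[0,0]*d,(v-K[1,2])/K[1,1]*d,d],-1)@T[:3,:3].T+T[:3,3]
q=P[...,:2]-o; bx=q@e; by=q@n; z=P[...,2]
for y in(-.1575,-.0525,.0525,.1575):
    m=(abs(by-y)<.04)&(abs(bx)<.06)&(z>.06)&(z<.1); r=(abs(by-y)<.045)&(abs(bx-.14)<.05)&(z>.055)&(z<.08)
    print(y,"tag top",m.sum(),np.round([bx[m].mean(),by[m].mean(),z[m].max()],3),"caps",r.sum(),np.round([bx[r].mean(),by[r].mean(),z[r].max()],3))
cv2.imwrite("pics/z.png",cv2.resize(im[115:262,150:368,::-1],None,fx=3.5,fy=3.5,interpolation=2))
E
```

```text
origin [0.53883376 0.02832661] yaw 0.12800466 size (275.9579772949219, 455.4028625488281)
-0.1575 tag top 213 [-0.034 -0.156  0.08 ] caps 185 [ 0.143 -0.175  0.072]
-0.0525 tag top 234 [ 0.034 -0.051  0.08 ] caps 353 [ 0.143 -0.049  0.073]
0.0525 tag top 204 [-0.035  0.053  0.081] caps 347 [0.139 0.056 0.072]
0.1575 tag top 207 [-0.035  0.158  0.08 ] caps 362 [0.136 0.163 0.073]
```

View pics/z.png

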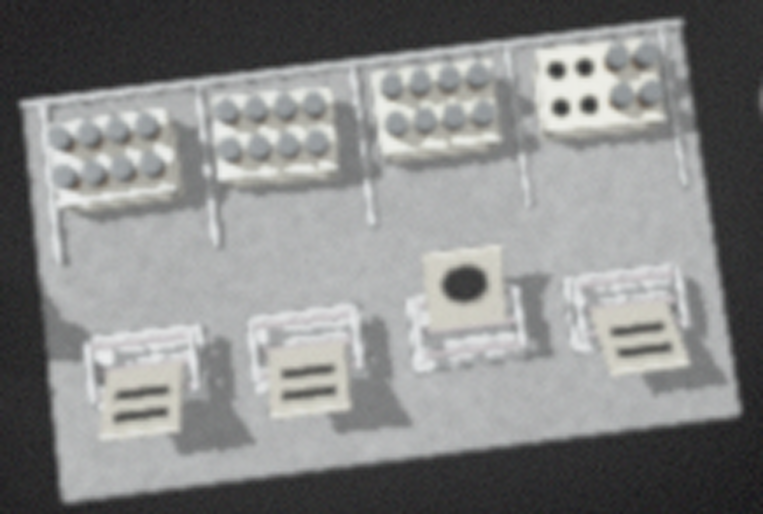

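Zoomed in, the three left racks show eight caps each. The rack at (600,88) has four open holes. The measured tag heights (about 80 mm), tag offsets (about ±35 mm) and board size all match the spec. Flip the tags at lanes y = +157.5 and +52.5.

Run:
```python
from plant import *
from h import *
c=np.load("top0.npz"); o,e,_=board(c,c["im"]); n=np.array([-e[1],e[0]]); yaw=np.arctan2(e[1],e[0])
W=lambda x,y,z:[*(o+x*e+y*n),z]
s=observe(); print(s["time_s"],s["tcp_rot"])
gripper_to(0.0)
R=min(([np.pi,0,yaw],[np.pi,0,yaw+np.pi],[np.pi,0,yaw-np.pi]),key=lambda r:(lambda q:9 if q is None else abs(q[5]-s["q"][5]))(inverse_kinematics(W(-.1,.1575,.2),r)))
x,y,_=s["eef_pos"]; move_l([x,y,.25],feed=.2)
for i,y in enumerate((.1575,.0525)):
    movep(W(-.095,y,.25 if i==0 else .14),R)
    move_l(W(-.095,y,.066),feed=.15)
    hit=move_l(W(.010,y,.066),feed=.08,max_force=6)
    print(y,hit,observe()["time_s"],observe()["ft_force"])
    move_l(W(-.095,y,.066),feed=.15)
    move_l(W(-.095,y,.14),feed=.2)
movep(W(-.17,.1,.25),R); hold(.3)
im,_=get_image("top"); cv2.imwrite("pics/top1.png",cv2.resize(im[100:275,100:420,::-1],None,fx=2.4,fy=2.4)); print(observe()["time_s"])
```

```text
0.1 [-3.13985691e+00 -2.04837112e-04  2.70881393e+00]
0.1575 False 5.65 [ 0.7140918  -0.66603423 -0.80455339]
0.0525 False 9.625 [ 0.11225808 -0.60641589 -0.46270742]
11.9667
```

View pics/top1.png

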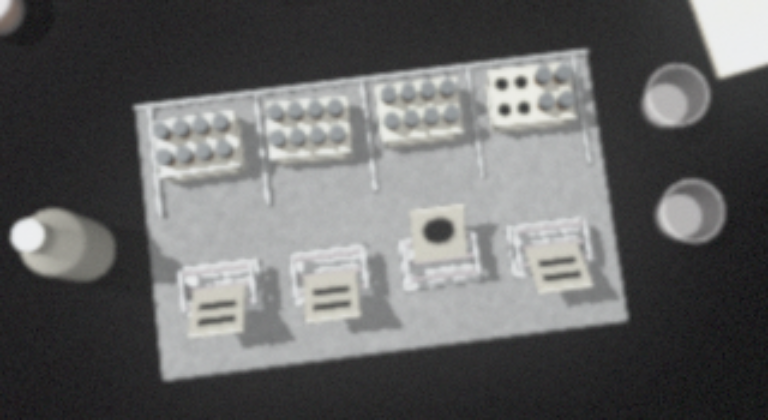

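Neither tag flipped; the two left tags at (217,308) and (330,295) still show bars. I'll repeat the push while watching it.

Run:
```python
from plant import *
from h import *
c=np.load("top0.npz"); o,e,_=board(c,c["im"]); n=np.array([-e[1],e[0]])
W=lambda x,y,z:[*(o+x*e+y*n),z]
y=.0525
R=list(observe()["tcp_rot"])
movep(W(-.095,y,.14),R); move_l(W(-.095,y,.070),feed=.15); move_l(W(.010,y,.070),feed=.1)
p=observe()["eef_pos"]; q=p[:2]-o; print(q@e,q@n,p[2],observe()["opening"],R)
a=get_image("side")[0][90:300,130:400]; b=get_image("top")[0][100:290,130:400]
for i,x in enumerate((a,b)): cv2.imwrite(f"pics/p{i}.png",cv2.resize(x[...,::-1],None,fx=2.9,fy=2.8,interpolation=2))
print(observe()["time_s"])
```

```text
0.009438010486379067 0.05254897221826303 0.06981363110647179 -6.202921859602877e-05 [np.float64(3.1415078757542063), np.float64(-0.0023038872160030532), np.float64(-3.014219895976709)]
14.5083
```

View pics/p0.png

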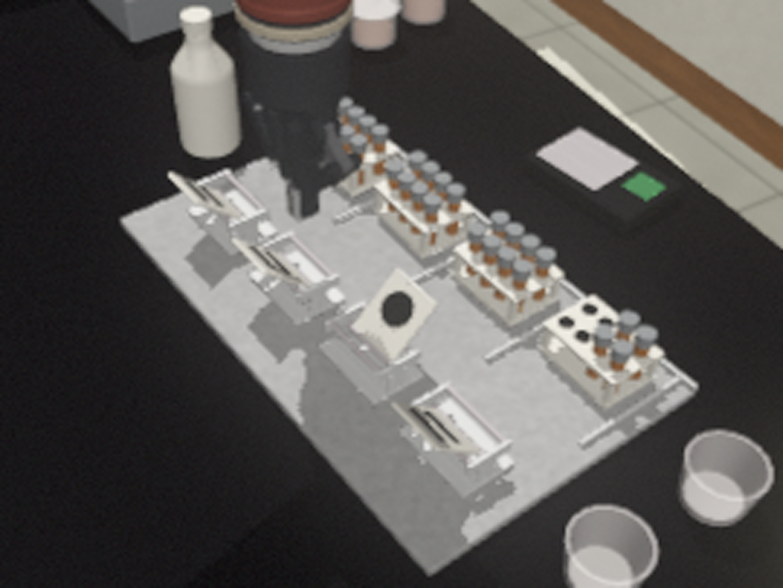

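View pics/p1.png

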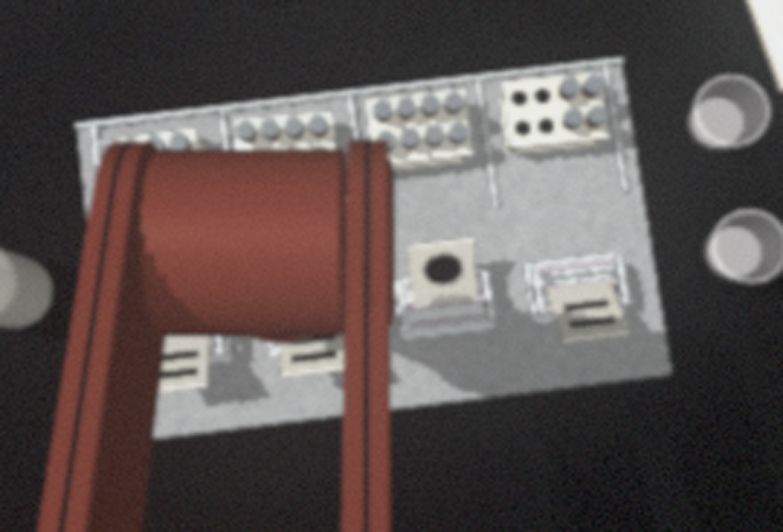

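The side view shows the fingertip at crop (300,210), past the tags and between two lanes, so the tip's world position disagrees with my measurement. I'll compare the two cameras with the arm.

Run:
```python
from plant import *
from h import *
t=np.load("top0.npz"); s=np.load("side0.npz")
o,e,_=board(t,t["im"]); n=np.array([-e[1],e[0]])
print("tip side",ray(s,(130+302/2.9,90+215/2.8),.07),"tcp",observe()["eef_pos"],"rpy",observe()["tcp_rot"])
# disc of the upright-face tag: centre in both views, triangulate; same for cups & board corners
def proj(c,p):
    T=np.linalg.inv(c["world_from_camera"]); x=c["intrinsics"]@(T[:3,:3]@p+T[:3,3]); return x[:2]/x[2]
for nm,(x,y) in dict(c00=(-.08,-.225),c01=(-.08,.225),c11=(.19,.225),c10=(.19,-.225)).items():
    p=np.array([*(o+x*e+y*n),.01]); print(nm,p.round(3),"top",proj(t,p).round(1),"side",proj(s,p).round(1))
# side depth of the tray -> world
def pt(c,u,v):
    K,T,d=c["intrinsics"],c["world_from_camera"],c["d"][v,u]; return T[:3,:3]@(np.linalg.solve(K,[u,v,1])*d)+T[:3,3]
print("disc side",pt(s,267,200),"top",pt(t,283,196)); print("tray side",pt(s,300,225),"top",pt(t,260,185))
for cam in("top","side"): print(cam,np.abs(get_calibration(cam)["world_from_camera"]-(t if cam=="top" else s)["world_from_camera"]).max())
```

```text
tip side [0.55154208 0.10234363 0.07      ] tcp [0.54154369 0.08164999 0.06996038] rpy [ 3.14149158e+00 -2.65253323e-03 -3.01421540e+00]
c00 [ 0.488 -0.205  0.01 ] top [361.5 233. ] side [278.  293.6]
c01 [0.431 0.241 0.01 ] top [167.4 258.1] side [170.4 167.4]
c11 [0.699 0.276 0.01 ] top [156.  143.6] side [252.4 131.6]
c10 [ 0.756 -0.171  0.01 ] top [343.9 120.1] side [370.3 228.4]
disc side [ 0.56993018 -0.0222727   0.06110146] top [ 0.56857597 -0.02177385  0.060333  ]
tray side [ 0.62311844 -0.08412478  0.00776111] top [0.59957268 0.02922163 0.01155911]
top 0.0
side 0.0
```

Run:
```python
from plant import *
from h import *
s=np.load("side0.npz"); im,d=get_image("side"); K,T=s["intrinsics"],s["world_from_camera"]
v,u=np.mgrid[:384,:512]; P=np.stack([(u-K[0,2])/K[0,0]*d,(v-K[1,2])/K[1,1]*d,d],-1)@T[:3,:3].T+T[:3,3]
p=np.array(observe()["eef_pos"]); print(p)
m=(d>0)&(np.hypot(*(P[...,:2]-p[:2]).transpose(2,0,1))<.07)&((d-s["d"])<-.015)
for a in np.arange(.05,.2,.01):
    k=m&(P[...,2]>=a)&(P[...,2]<a+.01)
    if k.any(): print(round(a,2),k.sum(),P[k].min(0).round(3),P[k].max(0).round(3))
iT=np.linalg.inv(T); x=K@(iT[:3,:3]@p+iT[:3,3]); x=x[:2]/x[2]; print("tcp px",x)
c=cv2.circle(im[110:210,180:330,::-1].copy(),(int(x[0]-180),int(x[1]-110)),1,(0,0,255),-1)
cv2.imwrite("pics/f.png",cv2.resize(cv2.convertScaleAbs(c,alpha=1.5),None,fx=5,fy=5,interpolation=2))
```

```text
[0.54163166 0.08165682 0.07002071]
0.09 14 [0.53  0.071 0.092] [0.547 0.085 0.1  ]
0.1 34 [0.529 0.067 0.1  ] [0.549 0.087 0.11 ]
0.11 40 [0.528 0.066 0.11 ] [0.549 0.086 0.12 ]
0.12 25 [0.529 0.067 0.12 ] [0.548 0.087 0.13 ]
0.13 30 [0.526 0.052 0.13 ] [0.548 0.107 0.14 ]
0.14 79 [0.524 0.044 0.14 ] [0.556 0.114 0.15 ]
0.15 66 [0.524 0.035 0.151] [0.554 0.126 0.16 ]
0.16 97 [0.522 0.028 0.16 ] [0.557 0.134 0.17 ]
0.17 122 [0.521 0.019 0.17 ] [0.557 0.135 0.18 ]
0.18 145 [0.52  0.018 0.18 ] [0.561 0.137 0.19 ]
0.19 131 [0.519 0.031 0.19 ] [0.557 0.099 0.2  ]
0.2 75 [0.528 0.038 0.2  ] [0.555 0.079 0.21 ]
tcp px [234.37238127 173.28544666]
```

View pics/f.png

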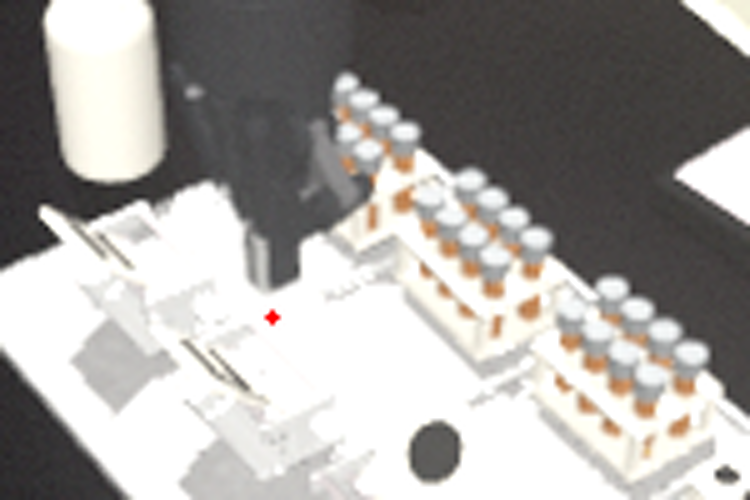

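The red dot is the reported TCP, and the actual fingertips end about 22 mm above it (tip depth z ≈ 0.092). So the finger passed over the leaf. xy agrees. I'll command 22 mm lower.

Run:
```python
from plant import *
from h import *
t=np.load("top0.npz"); o,e,_=board(t,t["im"]); n=np.array([-e[1],e[0]])
DZ=.022
W=lambda x,y,z:[*(o+x*e+y*n),z-DZ]   # z = real fingertip height
R=list(observe()["tcp_rot"])
x,y,z=observe()["eef_pos"]; move_l([x,y,.12],feed=.2)
for y in(.0525,.1575):
    move_l(W(-.095,y,.142),feed=.2)
    print(move_l(W(-.095,y,.068),feed=.12,max_force=8))
    print(y,move_l(W(.014,y,.068),feed=.08,max_force=8),observe()["time_s"])
    hold(.3)
    move_l(W(-.095,y,.068),feed=.15)
    move_l(W(-.095,y,.142),feed=.2)
movep(W(-.19,.1,.25),R); hold(.5)
im,d=get_image("top"); cv2.imwrite("pics/top2.png",cv2.resize(im[100:275,100:420,::-1],None,fx=2.4,fy=2.4)); print(observe()["time_s"])
K,T=t["intrinsics"],t["world_from_camera"]
v,u=np.mgrid[:384,:512]; P=np.stack([(u-K[0,2])/K[0,0]*d,(v-K[1,2])/K[1,1]*d,d],-1)@T[:3,:3].T+T[:3,3]
q=P[...,:2]-o; bx=q@e; by=q@n; z=P[...,2]
for y in(-.1575,-.0525,.0525,.1575):
    m=(abs(by-y)<.04)&(abs(bx)<.06)&(z>.06)&(z<.1); r=(abs(by-y)<.045)&(abs(bx-.14)<.05)&(z>.055)&(z<.08)
    print(y,np.round([bx[m].mean(),by[m].mean()],3),np.round([bx[r].mean(),by[r].mean()],3))
```

```text
False
0.0525 False 17.9167
False
0.1575 False 22.5667
25.475
-0.1575 [-0.035 -0.156] [ 0.143 -0.175]
-0.0525 [ 0.034 -0.051] [ 0.143 -0.049]
0.0525 [0.035 0.054] [0.139 0.057]
0.1575 [0.034 0.158] [0.136 0.163]
```

View pics/top2.png

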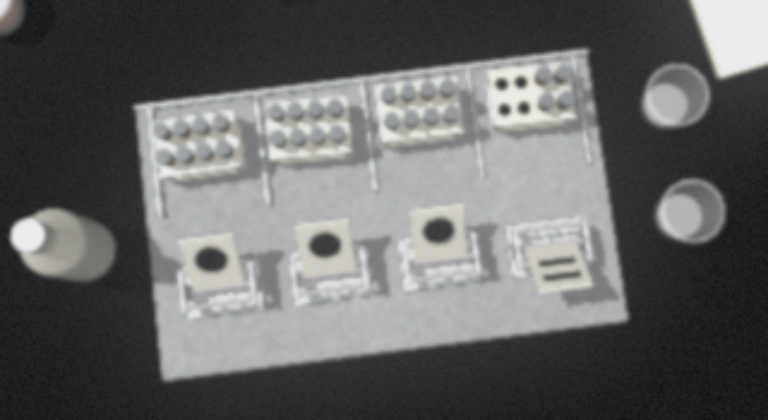

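The tags at (211,260), (325,245) and (439,230) show discs in front of the full racks. The tag at (560,267) shows bars in front of the part-filled rack. The racks and the things around the board haven't moved.

```bash
python3 -c "
from plant import *
print(job_done())"
```

```text
the job is handed in; nothing more can be done
None
```

The job is handed in: the three full racks' tags show the disc (I pushed two over; the third was already right), the part-filled rack's tag still shows two bars, and the robot's clock was at about 25 s of the allowed 56 s; the first try missed because the fingertips sit about 22 mm above the reported TCP.

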